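Park the pastel carton in its gated bay

ROBOT

A 6-joint arm with a two-finger parallel gripper is mounted at the origin on a cart in front of the work surface, level with it; the furniture and walls round the work are solid. World frame = base frame: x ahead of the robot, y to its left, z up, the work surface at z = 0. Lengths are in m, angles in rad, forces in N, time in s.
With the tool pointing down it reaches from about 0.25 to 0.725 m from the base axis. Payload 4 kg.
Tool frame: the origin (TCP) lies at the very end of the fingers, on their centre line; the grasp point (between the pads) lies 19 mm behind it; z points along the fingers, y is the line along which they close (so a half turn about z gives the same grasp; the last joint's range is limited). The gripper opens to 85 mm and grips with 20 to 120 N. Pads are 22 mm wide; open, the fingers measure 114 mm over their backs; the gripper's body (76 mm by 85 mm) begins 54 mm behind the grasp point. The pads swing forward as they close: fully open they stand 13 mm farther back than shut.
Start: joints at [1.306, 0.241, 0.005, 1.335, 0, 1.571], TCP at [0.131, 0.483, 0.231] pointing down, gripper open.
Joint ranges: [-2.72, 2.72], [-1.05, 1.87], [-1.09, 1.28], [-1.99, 2.15], [-1.42, 1.44], [-3.14, 3.14]. Speed limits (rad/s): [2.79, 2.79, 3.14, 3.14, 3.14, 3.14].

INTERFACE

Orientations are given as a unit quaternion [x, y, z, w].
In Python, from workcell import bot gives the robot as it stands.
- The arm moves only by the tool carry_out, never from a script. Its argument "increments" is one flat list of numbers, 5 for each row, row after row: the finger opening in cm, from 0 to 8.54, then the shift along the tool's x, y, z in cm, then the turn about the tool's z in rad. A call has exactly 5 rows; each row shifts and turns the commanded pose from where the row before left it, along the tool's axes as they then stand; what a row does not reach is not made up. A row lasts 1/8 s, in which the tool goes at most 62.5 mm and 10.7 degrees, less where a joint would pass 70% of its speed; a pose out of reach is approached as far as the arm can. A call with a gripper value outside its range is refused whole. The fingers move at their own pace and stop on an object; the grip force is fixed at half the most. Time passes only in rows, so rows that do not move let the fingers close, or fill a call up. It gives the time, the measured TCP pose, the force, the opening and the grip force at its end, in the units of the state.
- bot.get_obs(): the state, without advancing time (a new reading comes with each control period).
- bot.camera(name): name is "side" or "top"; returns a dict with "pixels" (420x560x3 uint8, blue, green, red), "range_z" (420x560 float32, m along the optical axis (not along the pixel's ray), 0 where there is no reading), "mtx" (3x3 intrinsics, pixels), "D" ([k1, k2, p1, p2, k3] as OpenCV has them; the pictures are not rectified), "eye" and "attitude" of the camera in the world. Camera axes: x right, y down, z forward; pixel columns grow to the right and rows downward; lengths in m; the calibration is good to about 2 mm. A picture is of the moment at which its call begins.
- bot.job_done(): hands the job in; it is judged then, once.
Trained networks look in a picture, given as the dict that the camera call returned (one of the last four; its "shot" number tells which), for a name from the list of things; names that differ only in an ending like _2 or _b are one class to them, and where a whole thing is asked for, a point or a joint stands for the part that bears it (a point fixed in the world has none). Each returns a list of dicts, best first, with "p" (0 to 1); they miss things now and then, are a little off and sometimes report something else, mostly with a low value. They report only what shows in the picture. A call takes as long as a camera call.
- bot.find_in(picture, name): "xyz" ([x, y, z] in m, in the coordinates of the camera as it stood for that picture, good to about 4 mm: the middle of the surface that is visible of it).
- bot.regions_of(picture, name): "mask" (420x560 bool, what is visible of it).
- bot.place_of(picture, name): "xyz" ([x, y, z] in m, in the coordinates of the camera as it stood for that picture, good to about 4 mm: a listed point, or the origin of a listed thing).
The state is a dict: "clock": time; "joint_pos": joint angles; "joint_vel": joint speeds; "tau": joint torques, N m; "eef_pos": TCP position; "tool_rot": TCP orientation; "ft_force": force on the tool from outside, world axes, zero at the start; "ft_torque": the same for the moment, N m; "grip_width": finger opening in m; "grasp_force": force on a finger pad.
Only numpy, scipy, OpenCV 4.12 (cv2) and the standard library are available. Lean on these libraries where they do the work, as an engineer would, in place of code of your own. Each camera call takes 0.05 s, during which the arm holds its last target. There are 200 camera calls.

TASK

Put the yellow carton of pastels away in the wooden bay: swing the bay's blue gate wide open, slide the carton flat along the table, without lifting or tipping it, lengthwise into the bay until it is up against the back board, and then shut the gate completely behind it. Leave the pink carton and the three paint pots where they stand.

Things in the scene. Friction and masses are not known exactly. Their poses are not given: they have to be found in the camera images.
- carton: yellow flat carton of pastels, 100 (its x) x 135 (its y) x 27 mm high, 0.08 to 0.17 kg, loose on the table, long sides pointing at the bay within about 0.6 rad. Too wide to grasp: push its sides. Origin: centre of its underside. It goes in with its y axis along the bay's x axis, either end first.
- bay: fixed three-sided bay of light wooden boards, 36 mm high, 12 thick, no floor. x points in, the mouth faces -x. Origin: on the table, where the centre of the carton's underside lies when fully home. Inner faces: back board at x = +67.5 mm; side fences at y = +-62 from there to x = -5, then lips flared by 0.3 rad to x = -56 (opening 155 wide). A 30 mm high stop block at x -77 to -51, y -102 to -82.
- gate_bar (a joint): blue gate bar's angle q, rad: 0 = shut across the mouth, grows swinging outward, stop at 1.6, clear of the carton's way above 1.4. From the hinge it points along (-sin q, -cos q) in bay x, y. Bar 14 mm thick, 6 to 30 mm above the table, 184 long; friction 0.04 N m, stays where left. Shut, its inner face is at bay x = -77.5 mm, 10 behind a carton fully home.
- gate_hinge (a point): hinge axis of the gate at table height; in the bay's frame at x = -84.5, y = +92 mm. Beside it a fixed hinge block, 30 mm high, at bay x -77 to -43, y +81 to +105 mm.
- gate_knob (a point): top of the round wooden knob (14 mm thick) that stands on the gate bar, 150 mm from the hinge; it reaches from the bar's top (30 mm) up to 55 mm above the table. A fixed drawing easel stands 40 to 100 mm beyond the open bar (away from the robot): keep the gripper clear of it.
- pink_carton: pink flat carton of pastels, 100 x 135 x 27 mm, loose on the table; a bystander, not the one to put away. Origin: centre of its underside.
- red_pot: red-labelled screw pot of gouache with a white lid, 36 mm across, 41 mm high, standing loose on the table; a bystander. Origin: centre of its underside.
- blue_pot: blue-labelled screw pot of gouache with a white lid, 36 mm across, 41 mm high, standing loose on the table; a bystander. Origin: centre of its underside.
- white_pot: all-white screw pot of gouache with a white lid, 36 mm across, 41 mm high, standing loose on the table; a bystander. Origin: centre of its underside.

How it is judged:
By the outcome, as a careful person would: the job done as asked, in the order asked, and still so for the second after the job is handed in, with the robot touching nothing.
It also fails if it takes over 72 s, if anything falls off the work surface, if the arm or the gripper's body presses on something with over 40 N, if the wrist force passes 120 N, or if a joint passes its speed limit or range.

## Working session

There is one attempt and no reset: what is moved stays moved. The work goes in short steps, Python scripts to look and compute and a tool call to move; the robot and the scene stay as the last step left them, time stands still between calls to the robot, and variables do not carry over. Pictures are saved under pics/ and viewed, at most 10 in all, crops included, and the job is handed in when it is done.

Besides the shell and the picture viewer there is one more tool, called as name(argument=value, ...) on one line, values as JSON. carry_out: Moves the arm, as the interface text tells. Its arguments: {"type":"object","properties":{"increments":{"type":"array","items":{"type":"number"}}},"required":["increments"]}

```bash
mkdir -p pics
cat > h.py <<'E'
import numpy as np, cv2
from scipy.spatial.transform import Rotation as R
from workcell import bot
np.set_printoptions(precision=4,suppress=True)
def w(p,c): return R.from_quat(c["attitude"]).apply(p)+np.array(c["eye"])
def cloud(c,m):
    v,u=np.nonzero(m&(c["range_z"]>0)); z=c["range_z"][v,u]
    n=cv2.undistortPoints(np.c_[u,v].astype(float)[:,None],c["mtx"],np.array(c["D"],float))[:,0]
    return w(np.c_[n*z[:,None],z],c)
def proj(P,c):
    q=R.from_quat(c["attitude"]).inv().apply(np.atleast_2d(P)-np.array(c["eye"]))
    return cv2.projectPoints(q,np.zeros(3),np.zeros(3),c["mtx"],np.array(c["D"],float))[0][:,0]
E
python3 - <<'E'
from h import *
o=bot.get_obs(); print(o["eef_pos"],o["tool_rot"],o["clock"])
for n in ("top","side"):
    c=bot.camera(n); cv2.imwrite(f"pics/{n}0.png",c["pixels"]); print(n,c["eye"],c["attitude"])
    for t in ("carton","bay","gate_bar","gate_hinge","gate_knob","pink_carton","red_pot","blue_pot","white_pot"):
        print(t,[(round(d["p"],2),w(d["xyz"],c)) for d in bot.place_of(c,t)[:2]] if t!="gate_bar" else "")
        if t in("carton","pink_carton","gate_bar"):
            for d in bot.regions_of(c,t)[:2]:
                P=cloud(c,d["mask"])
                print("  mask",round(d["p"],2),len(P),np.median(P,0))
                P=P[abs(P[:,2]-np.median(P[:,2]))<.006]
                r=cv2.minAreaRect(P[:,:2].astype(np.float32)*1000); print("  rect",r)
E
```

```text
[0.1307 0.482  0.2304] [ 0.132   0.9912 -0.001  -0.0001] 0.0
top [0.2509 0.0716 1.2902] [ 0.713  -0.6935  0.0704 -0.0758]
carton [(0.85, array([0.5844, 0.1898, 0.0008]))]
  mask 0.67 1918 [0.5843 0.1911 0.0274]
  rect ((586.80419921875, 191.56228637695312), (102.0871353149414, 135.3478546142578), 5.711634159088135)
bay []
gate_bar 
  mask 0.66 388 [ 0.4773 -0.1214  0.0302]
  rect ((476.52789306640625, -121.49327850341797), (15.824875831604004, 188.06980895996094), 55.44630432128906)
gate_hinge [(0.63, array([ 0.5508, -0.1746,  0.0056])), (0.62, array([0.4011, 0.3782, 0.0003]))]
gate_knob [(0.62, array([ 0.4298, -0.0883,  0.0543]))]
pink_carton [(0.62, array([0.5289, 0.4474, 0.0003]))]
  mask 0.69 1866 [0.5273 0.4439 0.0273]
  rect ((530.4375610351562, 447.3418884277344), (102.57706451416016, 134.8636474609375), 11.206193923950195)
red_pot [(0.62, array([0.5301, 0.4473, 0.    ])), (0.5, array([ 0.4024,  0.379 , -0.0005]))]
blue_pot [(0.71, array([ 0.6428,  0.3191, -0.0022]))]
white_pot [(0.74, array([ 0.6605, -0.2525,  0.0005]))]
side [0.3556 0.9985 0.5592] [-0.0885  0.8553 -0.508   0
[... 342 characters left out ...]
79191589355469), (18.343120574951172, 189.28770446777344), 55.285587310791016)
gate_hinge [(0.92, array([ 0.5507, -0.167 ,  0.0012]))]
gate_knob [(0.56, array([ 0.4259, -0.0888,  0.0577]))]
pink_carton [(0.76, array([0.524 , 0.4496, 0.0012]))]
  mask 0.59 3156 [0.5245 0.4697 0.0274]
  rect ((528.2905883789062, 448.91754150390625), (100.00912475585938, 137.36366271972656), 10.98259449005127)
  mask 0.41 1163 [ 0.463  -0.2201  0.0247]
  rect ((457.8315124511719, -209.6265106201172), (279.6318664550781, 196.56068420410156), 80.57386779785156)
red_pot [(0.65, array([0.3991, 0.3793, 0.0023]))]
blue_pot [(0.7, array([0.6366, 0.317 , 0.0004]))]
white_pot [(0.49, array([ 0.6635, -0.252 ,  0.0078]))]
```

View pics/top0.png

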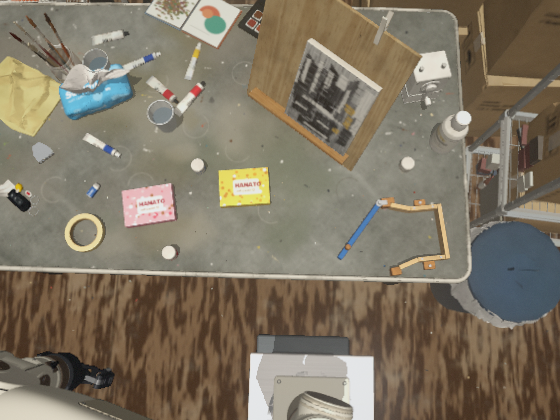

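View pics/side0.png

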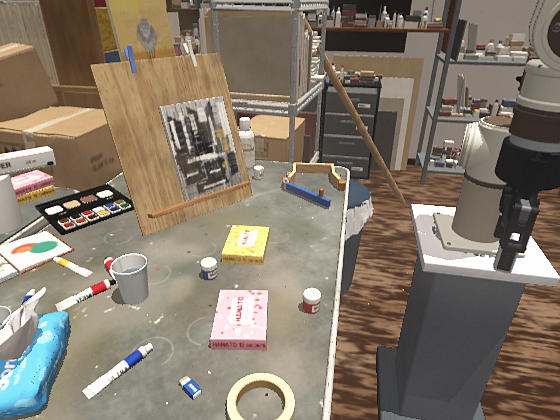

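The top view shows the yellow carton at about (245,187). The bay is at (410,235) with its mouth to the left, and the blue bar stands half open from the hinge at (380,203) to (340,258). The easel's near corner is at (348,165), with the blue pot at (198,165) and the white pot at (407,163). The side view agrees. Next I'll fit the bay pose.

```bash
cat >> h.py <<'E'
def rect(P,c,ang,h):
    q=(P-c)@np.array([[np.cos(ang),-np.sin(ang)],[np.sin(ang),np.cos(ang)]])
    return np.linalg.norm(np.maximum(abs(q)-h,0),axis=1)
def bayfit(P):
    from scipy.optimize import least_squares
    def f(t):
        q=(P-t[:2])@np.array([[np.cos(t[2]),-np.sin(t[2])],[np.sin(t[2]),np.cos(t[2])]])
        d=[rect(q,[.0735,0],0,[.006,.074])]
        for s in(1,-1):
            d+=[rect(q,[.03725,s*.068],0,[.042,.006]),rect(q,np.array([-.0305-.3*.006,s*(.0698+.0057)]),-s*.3,[.0267,.006])]
        return np.r_[np.min(d,0)]
    return least_squares(f,[.466,-.266,-1.57],loss="soft_l1",f_scale=.003)
E
python3 - <<'E'
from h import *
al=[]
for n in ("top","side"):
    c=bot.camera(n); P=cloud(c,c["range_z"]>0)
    m=(abs(P[:,2]-.036)<.0035)&(P[:,0]>.34)&(P[:,0]<.6)&(P[:,1]<-.17)&(P[:,1]>-.4)
    Q=P[m][:,:2]; r=bayfit(Q); print(n,len(Q),r.x,r.cost); al.append(Q)
    # easel near area / obstacles above 6cm
    e=P[(P[:,2]>.06)&(P[:,0]>.5)&(P[:,0]<.8)&(P[:,1]>-.3)&(P[:,1]<.3)]
    for k in np.arange(-.25,.3,.1):
        s=e[abs(e[:,1]-k)<.05]
        if len(s): print(" y",k,"minx",s[s[:,0].argmin()])
r=bayfit(np.vstack(al)); print(r.x)
x,y,t=r.x
Rb=np.array([[np.cos(t),-np.sin(t)],[np.sin(t),np.cos(t)]])
h=Rb@[-.0845,.092]+[x,y]; print("hinge",h)
k=np.array([.428,-.0885])-h; kb=Rb.T@k; print("q",np.arctan2(-kb[0],-kb[1]),np.linalg.norm(k))
E
```

```text
top 634 [ 0.4707 -0.2639 -1.4299] 0.0015908446813935682
 y -0.15 minx [ 0.6574 -0.1097  0.0625]
 y -0.04999999999999999 minx [ 0.6457 -0.0664  0.0692]
 y 0.050000000000000044 minx [0.6963 0.0025 0.0623]
 y 0.15000000000000002 minx [0.7716 0.1037 0.0675]
side 215 [ 0.4695 -0.2638 -1.4125] 0.000490649868725555
 y -0.15 minx [ 0.6587 -0.1062  0.0642]
 y -0.04999999999999999 minx [ 0.6451 -0.0664  0.0624]
 y 0.050000000000000044 minx [0.696  0.0053 0.0635]
 y 0.15000000000000002 minx [0.7693 0.1011 0.0612]
[ 0.4704 -0.2639 -1.4262]
hinge [ 0.5493 -0.167 ]
q 0.71916475014093 0.1445062235516966
```

carry_out(increments=[0,0,0,2,-0.137,0,0,0,2,-0.137,0,0,0,2,-0.137,0,-1.44,-4.59,0,0,0,-1.44,-4.59,0,0])

```text
clock: 1.92
eef_pos: [0.1729, 0.395, 0.1707]
tool_rot: [-0.074, 0.997, -0.001, -0.0]
ft_force: [0.7, -0.8, 1.0]
grip_width: 0.0003
grasp_force: 0.0
```

carry_out(increments=[0,-1.44,-4.59,0,0,0,-1.44,-4.59,0,0,0,-1.44,-4.59,0,0,0,-1.44,-4.59,0,0,0,-1.44,-4.59,0,0])

```text
clock: 2.55
eef_pos: [0.278, 0.1781, 0.1716]
tool_rot: [-0.073, 0.997, 0.0, 0.001]
ft_force: [1.1, -0.3, -0.1]
grip_width: 0.0
grasp_force: 0.0
```

carry_out(increments=[0,-1.44,-4.59,0,0,0,-1.44,-4.59,0,0,0,-1.44,-4.59,0,0,0,-1.44,-4.59,0,0,0,-1.44,-4.59,0,0])

```text
clock: 3.18
eef_pos: [0.3828, -0.0388, 0.1716]
tool_rot: [-0.073, 0.997, 0.0, 0.001]
ft_force: [1.2, 0.8, 0.4]
grip_width: 0.0001
grasp_force: 0.0
```

carry_out(increments=[0,-1.3,-4.5,0,0,0,-1.3,-4.5,0,0,0,0,0,5.5,0,0,0,0,5,0,0,0,0,3,0])

```text
clock: 3.8
eef_pos: [0.4194, -0.1223, 0.0341]
tool_rot: [-0.073, 0.997, 0.001, -0.001]
ft_force: [-0.7, -0.4, -0.1]
grip_width: -0.0002
grasp_force: 0.0
```

Run:
```python
from h import *
c=bot.camera("top"); print(bot.get_obs()["eef_pos"])
cv2.imwrite("pics/t1.png",cv2.resize(c["pixels"][140:300,280:480],None,fx=4,fy=4)[:600])
for d in bot.regions_of(c,"gate_bar")[:1]:
    P=cloud(c,d["mask"]); P=P[abs(P[:,2]-.03)<.006]; print(cv2.minAreaRect(P[:,:2].astype(np.float32)*1000))
P=cloud(c,c["range_z"]>0); e=P[(abs(P[:,2])<.004)]
for y in(0,.1,.2): print("edge",y,np.percentile(e[abs(e[:,1]-y)<.02][:,0],.2))
```

```text
[ 0.4173 -0.1216  0.0314]
((454.00994873046875, -104.83543395996094), (13.078490257263184, 132.52447509765625), 55.06594467163086)
edge 0 0.3467998152393795
edge 0.1 0.07492295023694535
edge 0.2 0.34652510473198533
```

View pics/t1.png

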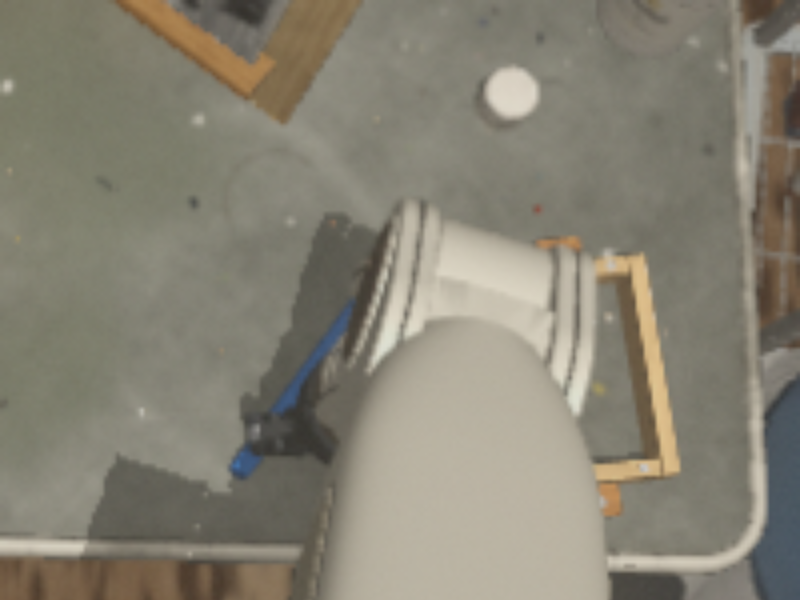

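The crop shows the gripper just inside the bar, with the bar's free end at crop (243,465), and nothing is touching. I'll descend and push.

carry_out(increments=[0,0,0,2,0,0,0,0,0,0,0,-1.6,1.4,0,0,0,-1.6,1.4,0,0,0,-1.6,1.4,0,0])

```text
clock: 4.53
eef_pos: [0.4639, -0.0738, 0.0183]
tool_rot: [-0.073, 0.997, -0.001, 0.001]
ft_force: [-0.6, -1.3, 0.2]
grip_width: 0.0
grasp_force: 0.2
```

carry_out(increments=[0,-1.3,0.6,0,0,0,-1.3,0.6,0,0,0,-1.3,0.6,0,0,0,-1,0.4,0,0,0,0,0,0,0])

```text
clock: 5.15
eef_pos: [0.5084, -0.0447, 0.0162]
tool_rot: [-0.073, 0.997, 0.0, 0.0]
ft_force: [0.3, 0.3, 0.3]
grip_width: 0.0
grasp_force: 0.0
```

```bash
cat >> h.py <<'E'
B=np.array([.4704,-.2639]); T=-1.4262
RB=np.array([[np.cos(T),-np.sin(T)],[np.sin(T),np.cos(T)]])
def tobay(p): return (np.atleast_2d(p)[:,:2]-B)@RB
def gate(c):
    for d in bot.regions_of(c,"gate_bar")[:1]:
        P=cloud(c,d["mask"]); P=P[abs(P[:,2]-.03)<.006]; q=tobay(P)
        l=cv2.fitLine(q.astype(np.float32),cv2.DIST_HUBER,0,.01,.01).ravel(); v=l[:2]*(-1 if l[0]>0 else 1)
        print("gate",round(d["p"],2),len(P),"q",np.arctan2(-v[0],-v[1]),"mean",q.mean(0))
def carton(c):
    for d in bot.regions_of(c,"carton")[:1]:
        P=cloud(c,d["mask"]); P=P[abs(P[:,2]-.027)<.005]; r=cv2.minAreaRect(tobay(P).astype(np.float32)*1000); print("carton bay",round(d["p"],2),r)
E
python3 - <<'E'
from h import *
c=bot.camera("side"); gate(c); carton(c); c=bot.camera("top"); gate(c); carton(c); p=bot.get_obs()["eef_pos"]; print(p,tobay(p))
E
```

```text
gate 0.65 92 q 1.5356319 mean [-0.1818  0.09  ]
carton bay 0.95 ((-436.11920166015625, 179.47540283203125), (99.17839813232422, 137.52659606933594), 87.56256103515625)
carton bay 0.9 ((-433.8561096191406, 181.63812255859375), (102.01658630371094, 135.0377197265625), 87.0431900024414)
[ 0.5071 -0.0452  0.0162] [[-0.2112  0.0678]]
```

carry_out(increments=[0,3,0,0,0,0,0,0,-5,0,6,0,0,-5,0,6,-3.2,3.13,0,0,6,-3.2,3.13,0,0])

```text
clock: 6.08
eef_pos: [0.5331, 0.022, 0.1178]
tool_rot: [-0.072, 0.997, -0.0, 0.001]
ft_force: [0.5, -0.3, -0.1]
grip_width: 0.0544
grasp_force: 0.0
```

carry_out(increments=[6,-3.2,3.13,0,0,6,-3.2,3.13,0,0,6,-3.2,3.13,0,0,6,-3.2,3.13,0,0,6,-3.2,3.13,0,0])

```text
clock: 6.7
eef_pos: [0.6681, 0.2009, 0.1162]
tool_rot: [-0.073, 0.997, -0.0, -0.0]
ft_force: [0.2, -0.4, -0.1]
grip_width: 0.0602
grasp_force: 0.0
```

Run:
```python
from h import *
c=bot.camera("top"); gate(c); carton(c); c=bot.camera("side"); gate(c); o=bot.get_obs(); p=o["eef_pos"]; print(p,tobay(p),o["joint_pos"],o["grip_width"],R.from_quat(o["tool_rot"]).as_matrix()[:,1])
cv2.imwrite("pics/s2.png",c["pixels"])
```

```text
gate 0.63 349 q 1.5567025 mean [-0.1671  0.0901]
gate 0.73 98 q 1.551901 mean [-0.1733  0.0896]
[0.6668 0.1995 0.1156] [[-0.4302  0.2611]] [ 0.2908  0.6995  0.4271  1.3002 -0.0004  0.1447] 0.06001470096615729 [-0.1456  0.9893 -0.0006]
```

View pics/s2.png

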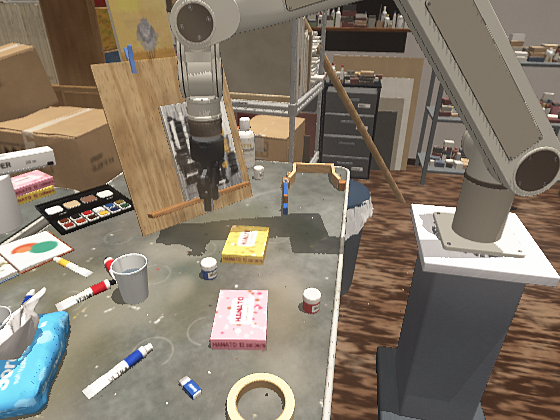

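The gate stands open at q≈1.55, and the open fingers are behind the carton at (205,185) in the side view. I'll descend and push sideways.

carry_out(increments=[6,0,0,5,0,6,0,0,4.5,0,6,0,0,1.2,0,6,0.8,0,0,0,6,0.8,0,0,0])

```text
clock: 7.58
eef_pos: [0.6528, 0.1977, 0.012]
tool_rot: [-0.073, 0.997, 0.0, 0.002]
ft_force: [-0.0, 0.4, 0.8]
grip_width: 0.06
grasp_force: 0.0
```

carry_out(increments=[6,1.5,0,0,0,6,1.5,0,0,0,6,1.5,0,0,0,6,1.5,0,0,0,6,1,0,0,0])

```text
clock: 8.2
eef_pos: [0.5836, 0.188, 0.012]
tool_rot: [-0.073, 0.997, 0.001, 0.003]
ft_force: [0.9, 0.3, 0.6]
grip_width: 0.0601
grasp_force: 0.6
```

Run:
```python
from h import *
c=bot.camera("side"); carton(c); c=bot.camera("top"); carton(c); o=bot.get_obs(); p=o["eef_pos"]; print(p,tobay(p))
```

```text
carton bay 0.89 ((-435.35003662109375, 116.79271697998047), (134.74588012695312, 98.71827697753906), 0.9988051056861877)
[0.583  0.1877 0.0103] [[-0.4307  0.1765]]
```

carry_out(increments=[6,1.5,0,0,0,6,1.5,0,0,0,6,1.5,0,0,0,6,1.5,0,0,0,6,1,0,0,0])

```text
clock: 9.02
eef_pos: [0.5137, 0.1775, 0.0096]
tool_rot: [-0.073, 0.997, 0.0, 0.001]
ft_force: [0.6, 0.5, 0.4]
grip_width: 0.0601
grasp_force: 0.5
```

carry_out(increments=[6,1.5,0,0,0,6,1.5,0,0,0,6,1,0,0,0,6,0.4,0,0,0,6,0,0,0,0])

```text
clock: 9.65
eef_pos: [0.4695, 0.1709, 0.0092]
tool_rot: [-0.073, 0.997, -0.0, -0.0]
ft_force: [-0.0, -0.7, -0.3]
grip_width: 0.0602
grasp_force: 0.0
```

Run:
```python
from h import *
c=bot.camera("side"); carton(c); c=bot.camera("top"); carton(c); o=bot.get_obs(); p=o["eef_pos"]; print(p,tobay(p))
```

```text
carton bay 0.59 ((-433.0800476074219, 0.21959304809570312), (141.88661193847656, 99.64012908935547), 0.040625568479299545)
[0.4699 0.1709 0.0092] [[-0.4304  0.0622]]
```

carry_out(increments=[6,-2,0,0,0,6,0,0,-5,0,6,0,0,-3,0,6,2.7,3.4,0,0,6,2.7,3.4,0,0])

```text
clock: 10.48
eef_pos: [0.4262, 0.2338, 0.0898]
tool_rot: [-0.072, 0.997, 0.0, 0.001]
ft_force: [0.1, -0.3, 0.2]
grip_width: 0.0601
grasp_force: 0.0
```

carry_out(increments=[6,2.8,3.5,0,0,6,0,0,0,0.175,6,0,0,0,0.175,6,0,0,0,0.175,6,0,0,0,0.175])

```text
clock: 11.1
eef_pos: [0.3934, 0.2639, 0.0892]
tool_rot: [0.276, 0.961, -0.0, -0.0]
ft_force: [0.3, 0.1, 0.6]
grip_width: 0.06
grasp_force: 0.0
```

carry_out(increments=[6,0,0,0,0.175,6,0,0,0,0.175,6,0,0,0,0.175,6,0,0,0,0.175,6,0,0,0,0.171])

```text
clock: 11.72
eef_pos: [0.3934, 0.2638, 0.0892]
tool_rot: [0.656, 0.755, -0.0, -0.0]
ft_force: [0.2, -0.5, 0.2]
grip_width: 0.06
grasp_force: 0.0
```

Run:
```python
from h import *
c=bot.camera("side"); carton(c);gate(c); c=bot.camera("top"); carton(c);gate(c); o=bot.get_obs(); p=o["eef_pos"]; print(p,tobay(p)); M=R.from_quat(o["tool_rot"]).as_matrix(); print(M[:2,:2].T@RB)
```

```text
carton bay 0.62 ((-433.6992492675781, 0.4811248779296875), (137.93785095214844, 99.46743774414062), 0.21926584839820862)
carton bay 0.56 ((-430.9265441894531, 1.8588027954101562), (134.73199462890625, 100.85304260253906), 0.11378644406795502)
gate 0.57 300 q 1.5550753 mean [-0.1657  0.0892]
[0.3934 0.2638 0.0893] [[-0.5332 -0.0002]]
[[-1.     -0.0032]
 [-0.0032  1.    ]]
```

carry_out(increments=[6,0,0,5,0,6,0,0,3,0,6,-1,0,0,0,6,-1,0,0,0,6,-1.5,0,0,0])

```text
clock: 12.65
eef_pos: [0.3999, 0.2291, 0.0108]
tool_rot: [0.653, 0.757, 0.002, 0.001]
ft_force: [0.6, 0.9, 0.4]
grip_width: 0.06
grasp_force: 0.3
```

carry_out(increments=[6,-2,0,0,0,6,-2,0,0,0,6,-2,0,0,0,6,-2,0,0,0,6,-2,0,0,0])

```text
clock: 13.28
eef_pos: [0.4142, 0.1293, 0.0107]
tool_rot: [0.654, 0.757, 0.001, 0.001]
ft_force: [-0.3, 0.3, 0.6]
grip_width: 0.0599
grasp_force: 0.4
```

carry_out(increments=[6,-2,0,0,0,6,-2,0,0,0,6,-2,0,0,0,6,-1.5,0,0,0,6,-1,0,0,0])

```text
clock: 13.9
eef_pos: [0.426, 0.0453, 0.0101]
tool_rot: [0.654, 0.756, 0.001, 0.0]
ft_force: [-0.5, 0.6, 0.9]
grip_width: 0.06
grasp_force: 0.6
```

Run:
```python
from h import *
c=bot.camera("side"); carton(c); c=bot.camera("top"); carton(c);gate(c); o=bot.get_obs(); p=o["eef_pos"]; print(p,tobay(p),o["ft_force"])
```

```text
carton bay 0.89 ((-245.11502075195312, 5.586025238037109), (159.90921020507812, 90.46861267089844), 0.8362246751785278)
carton bay 0.62 ((-189.60922241210938, 1.2335700988769531), (100.0237808227539, 50.58881759643555), 89.86219024658203)
gate 0.67 827 q 2.0255456 mean [-0.0417  0.0328]
[0.4252 0.0462 0.0093] [[-0.3134 -0.    ]] [ 0.3431 -0.7295  0.3907]
```

carry_out(increments=[6,-2,0,0,0,6,-2,0,0,0,6,-2,0,0,0,6,-2,0,0,0,6,-2,0,0,0])

```text
clock: 14.78
eef_pos: [0.4398, -0.0526, 0.0092]
tool_rot: [0.653, 0.757, 0.0, -0.0]
ft_force: [-0.5, 0.6, -0.8]
grip_width: 0.0601
grasp_force: 0.4
```

carry_out(increments=[6,-2,0,0,0,6,-1.5,0,0,0,6,-1.5,0,0,0,6,-1,0,0,0,6,0,0,0,0])

```text
clock: 15.4
eef_pos: [0.4488, -0.1128, 0.0093]
tool_rot: [0.654, 0.756, -0.0, 0.0]
ft_force: [-0.0, -0.2, 0.2]
grip_width: 0.0599
grasp_force: 0.0
```

Run:
```python
from h import *
c=bot.camera("side"); carton(c); cv2.imwrite("pics/s3.png",cv2.resize(c["pixels"][130:260,230:380],None,fx=4,fy=4)); c=bot.camera("top"); carton(c);o=bot.get_obs(); p=o["eef_pos"]; print(p,tobay(p),o["ft_force"])
```

```text
carton bay 0.6 ((-74.66740417480469, 9.07009506225586), (136.71847534179688, 82.45060729980469), 0.06847605854272842)
carton bay 0.52 ((-90.10700225830078, 17.986961364746094), (141.99951171875, 364.603271484375), 79.98808288574219)
[ 0.4484 -0.1119  0.0093] [[-0.1536  0.0001]] [-0.6414 -0.2377  0.0778]
```

View pics/s3.png

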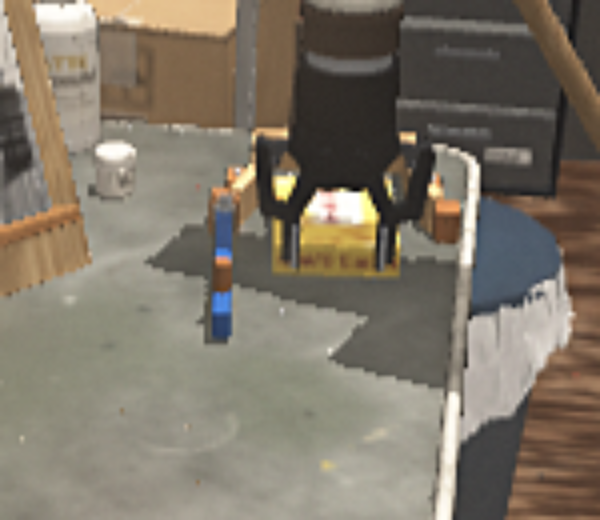

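The carton is heading straight into the bay, centred between the lips, and the bar (crop (220,270)) is clear. I'll finish the push gently.

carry_out(increments=[6,-1.5,0,0,0,6,-1.5,0,0,0,6,-1.5,0,0,0,6,-1.2,0,0,0,6,-0.8,0,0,0])

```text
clock: 16.23
eef_pos: [0.4582, -0.1775, 0.0093]
tool_rot: [0.654, 0.756, 0.0, -0.0]
ft_force: [0.0, 0.8, 0.7]
grip_width: 0.0601
grasp_force: 0.6
```

carry_out(increments=[6,-0.4,0,0,0,6,-0.3,0,0,0,6,-0.2,0,0,0,6,-0.1,0,0,0,6,0,0,0,0])

```text
clock: 16.85
eef_pos: [0.4595, -0.1864, 0.0093]
tool_rot: [0.654, 0.757, -0.0, 0.0]
ft_force: [0.5, 0.0, -0.3]
grip_width: 0.0598
grasp_force: 0.1
```

Run:
```python
from h import *
c=bot.camera("side"); carton(c); c=bot.camera("top"); carton(c);o=bot.get_obs(); p=o["eef_pos"]; print(p,tobay(p),o["ft_force"])
```

```text
carton bay 0.62 ((-6.3652801513671875, 0.7756919860839844), (132.44268798828125, 69.75399017333984), 8.14744758605957)
carton bay 0.5 ((-695.1316528320312, 161.95245361328125), (135.94520568847656, 101.89433288574219), 3.4080252647399902)
[ 0.4595 -0.1864  0.0093] [[-0.0783  0.0004]] [ 0.6986 -0.3895 -0.58  ]
```

No back-board contact yet. I'll keep pressing in small steps.

carry_out(increments=[6,-0.2,0,0,0,6,-0.1,0,0,0,6,-0.1,0,0,0,6,0,0,0,0,6,0,0,0,0])

```text
clock: 17.68
eef_pos: [0.4598, -0.1885, 0.0093]
tool_rot: [0.653, 0.757, 0.001, -0.001]
ft_force: [0.2, 6.2, 4.0]
grip_width: 0.0602
grasp_force: 3.3
```

About 6 N, so the carton is against the back board. I'll retreat up to above the knob with the fingers partly closed.

carry_out(increments=[6,2,0,0,0,6,2,0,0,0,6,0,0,-5,0,4,0,0,-4,0,4,4.2,4.5,0,0])

```text
clock: 18.3
eef_pos: [0.4941, -0.1044, 0.1031]
tool_rot: [0.656, 0.755, 0.001, 0.003]
ft_force: [1.7, 0.4, -0.1]
grip_width: 0.04
grasp_force: 0.0
```

carry_out(increments=[4,4.2,4.5,0,0,4,3.2,0,0,0,4,0,0,0,0,4,0,0,0,0,4,0,0,0,0])

```text
clock: 18.92
eef_pos: [0.5262, -0.0237, 0.0994]
tool_rot: [0.654, 0.756, -0.0, 0.0]
ft_force: [-0.3, 0.1, 0.4]
grip_width: 0.0404
grasp_force: 0.0
```

Run:
```python
from h import *
for n in("side","top"):
    c=bot.camera(n); carton(c); gate(c); cv2.imwrite(f"pics/{n}4.png",cv2.resize(c["pixels"][140:260,230:380] if n=="side" else c["pixels"][150:290,300:480],None,fx=4,fy=4))
    for d in bot.place_of(c,"gate_knob")[:2]: q=w(d["xyz"],c); print("knob",d["p"],tobay(q),q[2])
    for d in bot.place_of(c,"carton")[:1]: q=w(d["xyz"],c); print("c",d["p"],tobay(q))
p=bot.get_obs()["eef_pos"]; print(p,tobay(p))
```

```text
carton bay 0.85 ((0.6197662353515625, 0.9546318054199219), (140.88323974609375, 98.94800567626953), 0.10672636330127716)
gate 0.73 82 q 1.5414023 mean [-0.1847  0.0893]
knob 0.66 [[-0.2263  0.0827]] 0.057263749040166734
c 0.7 [[ 0.0054 -0.0006]]
carton bay 0.9 ((3.6627426147460938, 2.707794189453125), (100.71115112304688, 135.44102478027344), 89.93994903564453)
c 0.66 [[ 0.0037 -0.0014]]
[ 0.5264 -0.0231  0.0993] [[-0.2302  0.0902]]
```

View pics/top4.png

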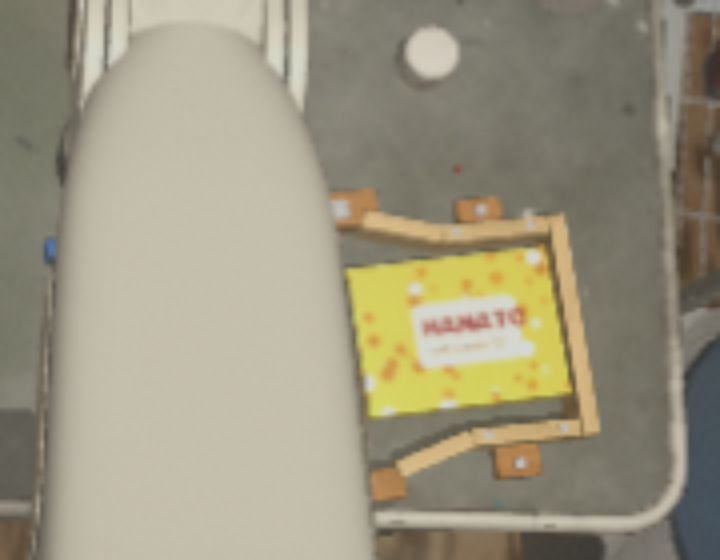

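View pics/side4.png

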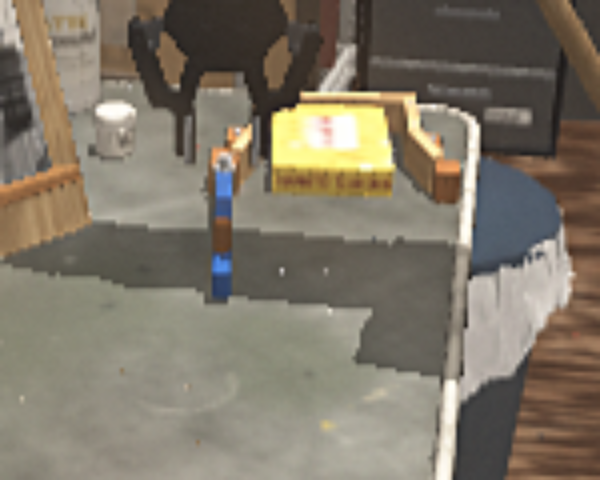

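The carton sits against the back board at crop (460,330) in the top view. The fingers straddle the bar above the knob. I'll lower them over it and narrow the opening.

carry_out(increments=[4,0,0,3,0,4,0,0,2.6,0,4,0,0,0.7,0,2.4,0,0,0,0,2.4,0,0,0,0])

```text
clock: 20.05
eef_pos: [0.5275, -0.0229, 0.0374]
tool_rot: [0.654, 0.757, 0.001, 0.001]
ft_force: [-0.2, -0.2, -0.8]
grip_width: 0.024
grasp_force: 0.0
```

carry_out(increments=[2.2,-0.05,-1.17,0,-0.0778,2.2,-0.05,-1.17,0,-0.0778,2.2,-0.05,-1.17,0,-0.0778,2.2,-0.05,-1.17,0,-0.0778,2.2,-0.05,-1.17,0,-0.0778])

```text
clock: 20.68
eef_pos: [0.4726, -0.0427, 0.0376]
tool_rot: [0.494, 0.87, 0.001, 0.001]
ft_force: [1.0, -0.3, -0.3]
grip_width: 0.0213
grasp_force: 0.2
```

Run:
```python
from h import *
c=bot.camera("side"); gate(c)
cv2.imwrite("pics/s5.png",cv2.resize(c["pixels"][140:260,230:380],None,fx=4,fy=4))
c=bot.camera("top");gate(c);o=bot.get_obs();p=o["eef_pos"]; print(p,tobay(p),o["ft_force"]);d=tobay(p)[0]-[-.0845,.092];print(np.arctan2(-d[0],-d[1]),np.hypot(*d))
```

```text
gate 0.64 129 q 1.2128541 mean [-0.1679  0.0607]
gate 0.56 18 q 2.2017612 mean [0.0026 0.1811]
[ 0.4726 -0.0426  0.0372] [[-0.2187  0.0341]] [-0.3708 -0.0501 -1.2215]
1.1633540636466015 0.146120658841942
```

View pics/s5.png

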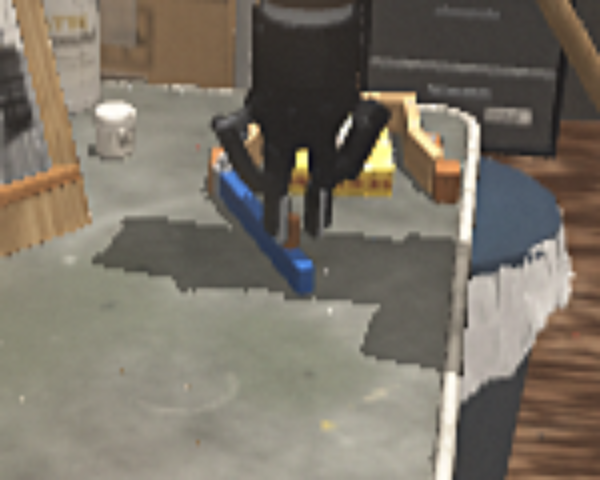

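The knob is captured between the fingers at crop (292,230) and the bar is swinging shut. I'll continue the arc.

carry_out(increments=[2.2,-0.05,-1.15,0,-0.0778,2.2,-0.05,-1.15,0,-0.0778,2.2,-0.05,-1.15,0,-0.0778,2.2,-0.05,-1.15,0,-0.0778,2.2,-0.05,-1.15,0,-0.0778])

```text
clock: 21.5
eef_pos: [0.4301, -0.0809, 0.0368]
tool_rot: [0.317, 0.948, 0.0, 0.001]
ft_force: [-0.2, 0.1, -0.3]
grip_width: 0.022
grasp_force: 0.2
```

carry_out(increments=[2.2,-0.05,-1.15,0,-0.0778,2.2,-0.05,-1.15,0,-0.0778,2.2,-0.05,-1.15,0,-0.0778,2.2,-0.05,-1.15,0,-0.0778,2.2,-0.05,-1.15,0,-0.0778])

```text
clock: 22.12
eef_pos: [0.4053, -0.1327, 0.0367]
tool_rot: [0.128, 0.992, 0.0, 0.001]
ft_force: [-0.4, 0.6, -0.1]
grip_width: 0.022
grasp_force: 0.2
```

Run:
```python
from h import *
c=bot.camera("side"); gate(c); carton(c)
o=bot.get_obs();p=o["eef_pos"]; print(p,tobay(p),o["ft_force"]);d=tobay(p)[0]-[-.0845,.092];print(np.arctan2(-d[0],-d[1]),np.hypot(*d)); print(R.from_quat(o["tool_rot"]).as_matrix()[:2,:2].T@RB)
```

```text
gate 0.91 201 q 0.44360667 mean [-0.1208  0.0128]
carton bay 0.58 ((1.92913818359375, 8.754020690917969), (140.50608825683594, 83.35708618164062), 0.10434692353010178)
[ 0.4052 -0.1327  0.0367] [[-0.1392 -0.0456]] [ 0.395  -0.5134 -0.4991]
0.37841594922722815 0.1480467474164905
[[-0.3941 -0.9191]
 [-0.9191  0.3941]]
```

carry_out(increments=[2.2,-0.05,-1.15,0,-0.0778,2.2,-0.05,-1.15,0,-0.0778,2.2,-0.05,-1.15,0,-0.0778,2.2,-0.05,-1.15,0,-0.0778,2.2,-0.05,-1.0,0,-0.0673])

```text
clock: 22.9
eef_pos: [0.4015, -0.1879, 0.0364]
tool_rot: [-0.061, 0.998, 0.0, 0.0]
ft_force: [1.0, 0.6, -0.3]
grip_width: 0.022
grasp_force: 0.2
```

carry_out(increments=[2.2,0,-0.2,0,0,2.2,0,-0.2,0,0,2.2,0,-0.1,0,0,2.2,0,0,0,0,2.2,0,0,0,0])

```text
clock: 23.52
eef_pos: [0.4016, -0.1929, 0.0363]
tool_rot: [-0.06, 0.998, 0.0, -0.0]
ft_force: [-0.2, 0.1, 0.2]
grip_width: 0.022
grasp_force: 0.1
```

Run:
```python
from h import *
c=bot.camera("side"); gate(c); carton(c)
o=bot.get_obs();p=o["eef_pos"]; print(p,tobay(p),o["ft_force"])
```

```text
gate 0.65 169 q 0.02428277 mean [-0.087  -0.0005]
carton bay 0.98 ((-2.9362258911132812, 0.8852157592773438), (154.66278076171875, 99.22982788085938), 0.21533221006393433)
[ 0.4016 -0.1929  0.0363] [[-0.0802 -0.0579]] [ 0.6674 -0.047  -0.0464]
```

No stop contact yet; q≈0.02. I'll press until force shows.

carry_out(increments=[2.2,0,-0.2,0,0,2.2,0,-0.15,0,0,2.2,0,-0.1,0,0,2.2,0,0,0,0,2.2,0,0,0,0])

```text
clock: 24.3
eef_pos: [0.4017, -0.195, 0.0361]
tool_rot: [-0.061, 0.998, 0.003, -0.0]
ft_force: [0.2, 7.6, 3.9]
grip_width: 0.0222
grasp_force: 3.9
```

Firm contact at 7.6 N, so the gate is shut. I'll back off within the clearance, lift straight up and check.

carry_out(increments=[2.2,0,0.3,0,0,2.4,0,0.25,0,0,2.4,0,0,-2,0,2.4,0,0,-4,0,2.4,0,0,-5,0])

```text
clock: 24.92
eef_pos: [0.4006, -0.192, 0.1467]
tool_rot: [-0.06, 0.998, 0.0, -0.001]
ft_force: [0.4, 0.2, -0.4]
grip_width: 0.024
grasp_force: 0.0
```

carry_out(increments=[2.4,0,5,-2,0,2.4,0,5,0,0,2.4,0,5,0,0,2.4,0,5,0,0,2.4,0,5,0,0])

```text
clock: 25.55
eef_pos: [0.3714, 0.0573, 0.1666]
tool_rot: [-0.06, 0.998, -0.0, 0.001]
ft_force: [1.3, -0.0, -0.2]
grip_width: 0.0238
grasp_force: 0.0
```

Run:
```python
from h import *
for n in("side","top"):
    c=bot.camera(n); carton(c); gate(c)
    for t in("pink_carton","red_pot","blue_pot","white_pot"): print(t,[w(d["xyz"],c) for d in bot.place_of(c,t)[:1]])
cv2.imwrite("pics/t6.png",cv2.resize(c["pixels"][150:290,300:480],None,fx=4,fy=4))
```

```text
carton bay 0.62 ((-4.857429504394531, 1.0139389038085938), (159.52651977539062, 98.76187896728516), 0.02348247542977333)
gate 0.95 177 q 0.009730652 mean [-0.0857  0.0046]
pink_carton [array([ 0.525 ,  0.4522, -0.0015])]
red_pot [array([ 0.6608, -0.2499,  0.008 ])]
blue_pot [array([0.6364, 0.3185, 0.001 ])]
white_pot [array([ 0.6611, -0.2511,  0.0048])]
carton bay 0.58 ((3.0954666137695312, 1.8437690734863281), (136.24569702148438, 99.69231414794922), 0.5192726254463196)
gate 0.85 344 q 0.016982034 mean [-0.081   0.0028]
pink_carton [array([0.531 , 0.4492, 0.0011])]
red_pot [array([0.3985, 0.3777, 0.0019])]
blue_pot [array([0.6427, 0.3196, 0.0016])]
white_pot [array([ 0.6629, -0.2542,  0.0015])]
```

View pics/t6.png

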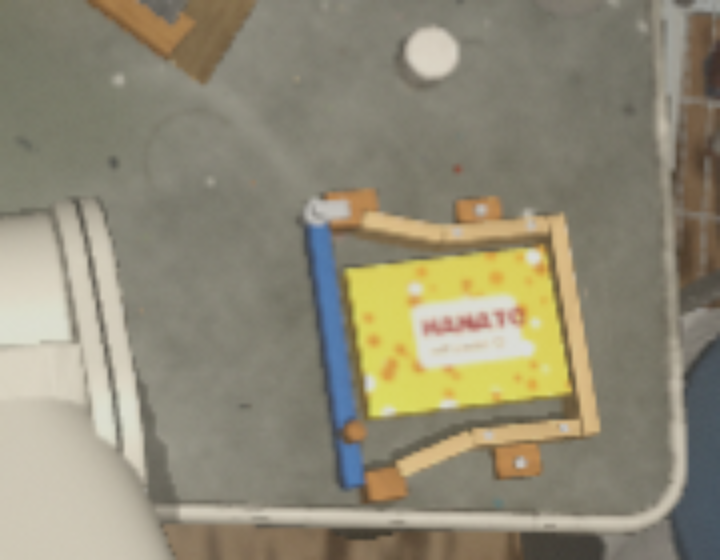

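The top crop shows the carton home against the back board. The blue bar is shut against the stop block at crop (365,480), and the bystanders haven't moved.

```bash
python3 -c "
from workcell import bot
print(bot.job_done())"
```

```text
the job is handed in; nothing more can be done
None
```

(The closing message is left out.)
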